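# Clamp a control board in its test fixture and start the test

## Task

Get the control board tested. Push the fixture's clear pressure plate down by its black front bar until it snaps over and stays shut on the board; then, on the tester's control box, tap the left one of the two small square keys to clear the last result and let it spring back up, and after that press the large round switch key fully down, where it stays, which starts the test. Use only light fingertip pushes: leave the middle square key alone, do not touch the bare board, and do not pick up or shift anything that lies about.

Things in the scene. Friction and masses are not known exactly. Their poses are not given: they have to be found in the camera images.
- fixture: Board test fixture, fixed to the bench: a grey box 164 (its x, from -70 to 94) by 204 (its y) mm, nest 51 mm high, with two hinge posts 81 mm high at the back and a hinged press frame. Origin on its underside, below a point 70 mm behind its front face, z up, +x to its back; its front (-x) faces roughly towards the robot, which looks at it along about +x.
- press_frame (a joint): Angle of the press frame (rad): 0 = raised (start, its bar about 175 mm above the bench), 0.95 = shut and level. Shutting, the bar swings forward (fixture -x) and down. Two over-centre springs hold the frame: up to about 0.35 it springs back up, beyond about 0.45 it snaps shut by itself and stays. Pushing down on the bar takes about 3 N.
- frame_hinge (a point): Middle of the press frame's hinge axis (parallel to the fixture's y): 58 mm behind the fixture's origin, 68 mm above the bench. The frame has a clear plate, 82 by 140 by 6 mm, between two aluminium arms.
- push_bar (a point): Centre of the black round push bar (17 mm thick, 138 mm long, parallel to the fixture's y) that joins the frame's two arms at the front; 128 mm from the hinge axis, moves with the frame. Shut, it is 70 mm in front of the fixture's origin and 72 mm above the bench.
- control_board: Brown bare circuit board, 175 by 63 mm, parts up to 17 mm high, lying loose in the fixture's nest, underside 46 mm above the bench. Origin at the centre of its underside. Not to be touched.
- console: Control box of the tester, fixed to the bench: black box 90 (its x) by 144 (its y) mm with an aluminium top panel 39.5 mm above the bench, a display at the back and three grey keys in a row along its y nearer the front. Origin at the centre of its underside, z up, +x to its back, +y to the left as the robot sees it. The keys lie 14 mm in front of its centre.
- left_key_top (a point): Middle of the top of the left square key (16 by 16 mm, 8 mm above the panel), 46 mm left (+y) of the middle key; moves with the key. The clear key.
- left_key (a joint): How far the left square key is pressed (m): 0 up, 0.005 fully down; a spring key, about 2 N to start and 3.5 N fully down; it comes up when let go.
- middle_key_top (a point): Middle of the top of the other, middle square key (same size). Leave it alone.
- middle_key (a joint): How far the middle square key is pressed (m), 0 to 0.005, same spring.
- round_key_top (a point): Middle of the top of the large round key (27 mm across, 10 mm above the panel), 46 mm right (-y) of the middle key; moves with the key. The start key.
- round_key (a joint): How far the round key is pressed (m): 0 up, 0.006 fully down. A push-pull switch without a return spring: it takes about 2 N and stays where it is pushed.
- potentiometer_mid (a point): Half-way up a small potentiometer with a white shaft, 30x23x32 mm, standing loose behind the work. Bystander.
- capacitor_mid (a point): Half-way up a black can capacitor, 26 mm thick, 42 mm high, standing loose behind the work. Bystander.
- flux_jar_mid (a point): Half-way up a small flux jar with a green lid, 49 mm across, 29 mm high, standing loose behind and to the left of the work. Bystander.

How it is judged:
By the outcome, as a careful person would: the job done as asked, in the order asked, and still so for the second after the job is handed in, with the robot touching nothing.
It also fails if it takes over 45 s, if anything falls off the work surface, if the arm or the gripper's body presses on something with over 40 N, if the wrist force passes 120 N, or if a joint passes its speed limit or range.

## Robot

A 7-joint arm with a two-finger parallel gripper is mounted at the origin on a cart in front of the work surface, level with it; the furniture and walls round the work are solid. World frame = base frame: x ahead of the robot, y to its left, z up, the work surface at z = 0. Lengths are in m, angles in rad, forces in N, time in s.
With the tool pointing down it reaches from about 0.35 to 0.9 m from the base axis. Payload 8.1 kg.
Tool frame: the origin (TCP) lies at the very end of the fingers, on their centre line; the grasp point (between the pads) lies behind it (bot.grip_depth is the z of the grasp point in the tool frame, in m); z points along the fingers, y is the line along which they close (so a half turn about z gives the same grasp; the last joint's range is limited). The gripper opens to 92 mm and grips with 3 to 60 N. Pads are 19 mm wide; open, the fingers measure 130 mm over their backs; the gripper's body (75 mm by 190 mm) begins 47 mm behind the grasp point.
Start: joints at [-1.334, 0.434, 0.025, 1.573, -0.012, 1.134, -0.075], TCP at [0.208, 0.589, 0.227] pointing down, gripper open.
Joint ranges: [-2.62, 2.62], [-0.44, 2.09], [-1.27, 1.32], [0.08, 2.57], [-1.32, 4.46], [0.12, 2], [-2.74, 2.74]. Speed limits (rad/s): [2.22, 2.22, 3.01, 3.01, 3.14, 3.14, 3.14].

## Interface

Orientations are given as a unit quaternion [x, y, z, w].
In Python, from cell import bot, solver, get_image, job, models gives the robot as it stands. The module is installed in compiled form; this text tells all that it offers. Calls block until the motion is done:
- bot.move_to(position, orientation): joint-space move of the TCP to a pose.
- bot.line_to(position, frame=None, velocity=0.15, threshold=None): straight line of the TCP; frame=None keeps the orientation; velocity is the mean speed in m/s. With threshold (N) it stops when the force on the tool has changed by that much, and returns True; else False.
- bot.move_joints(angles): joint-space move.
- bot.gripper_open() and bot.clamp(): open the fingers fully, or close them until they stop; the grip force is fixed at half the most.
- bot.wait(seconds).
- solver.solve_ik(position, orientation): joint angles nearest the present ones, or None.
- bot.get_state(): the state.
- get_image(name): name is "side" or "top" or "wrist"; returns a dict with "img" (480x640x3 uint8, red, green, blue), "range_z" (480x640 float32, m along the optical axis (not along the pixel's ray), 0 where there is no reading), "fov_y" (degrees; the focal length in pixels is half the picture's height over the tangent of half this angle, whatever the lens; pixels are square), "cx", "cy" (the principal point, pixels), "T" (4x4, takes a point from camera to world coordinates). Camera axes: x right, y down, z forward; pixel columns grow to the right and rows downward; lengths in m; the calibration is good to about 2 mm. A picture is of the moment at which its call begins.
A pose or a line that the arm cannot do raises bot.Unreachable and nothing moves.
- job.job_done(): hands the job in; it is judged then, once.
Trained networks look in the newest picture that a camera, given by its name, has taken for a name from the list of things; names that differ only in an ending like _2 or _b are one class to them, and where a whole thing is asked for, a point or a joint stands for the part that bears it (a point fixed in the world has none). Each returns a list of dicts, best first, with "score" (0 to 1); they miss things now and then, are a little off and sometimes report something else, mostly with a low value. They report only what shows in the picture. A call takes as long as a camera call.
- models.recognise(camera, label): "box" ([left, top, right, bottom] as shares, 0 to 1, of the picture: columns of its width, rows of its height, round what is visible of it).
- models.masks_of(camera, label): "mask" (480x640 bool, what is visible of it) and "box" ([left, top, right, bottom] as shares, 0 to 1, of the picture: columns of its width, rows of its height, round what is visible of it).
The state is a dict: "t": time; "joint_positions": joint angles; "dq": joint speeds; "effort": joint torques, N m; "position": TCP position; "eef_rot": TCP orientation; "force": force on the tool from outside, world axes, zero at the start; "moment": the same for the moment, N m; "gripper_width": finger opening in m; "finger_force": force on a finger pad.
Only numpy, scipy, OpenCV 4.12 (cv2) and the standard library are available. Lean on these libraries where they do the work, as an engineer would, in place of code of your own. Each camera call takes 0.05 s, during which the arm holds its last target. There are 200 camera calls.

## Working session

There is one attempt and no reset: what is moved stays moved. The work goes in short steps, each a Python script; the robot and the scene stay as the last script left them, time stands still between calls to the robot, and variables do not carry over. Pictures are saved under pics/ and viewed, at most 10 in all, crops included, and the job is handed in when it is done.

```bash
mkdir -p pics; cat > h.py <<'E'
import numpy as np, cv2
from cell import bot, solver, get_image, job, models
def pts(c):
    f=240/np.tan(np.radians(c["fov_y"])/2); z=c["range_z"]
    v,u=np.mgrid[:480,:640]
    P=np.stack([(u-c["cx"])/f*z,(v-c["cy"])/f*z,z],-1)
    W=P@c["T"][:3,:3].T+c["T"][:3,3]; W[z<=0]=np.nan
    return W
def save(c,n): cv2.imwrite(f"pics/{n}.png",c["img"][...,::-1])
E
python3 - <<'E'
from h import *
np.set_printoptions(precision=4,suppress=True)
for cam in("top","side"):
    c=get_image(cam); save(c,cam+"1"); W=pts(c); np.save(cam,W)
    print(cam,c["T"][:3,3])
    for l in["fixture","push_bar","console","left_key_top","middle_key_top","round_key_top","control_board","flux_jar_mid","capacitor_mid","potentiometer_mid"]:
        for d in models.masks_of(cam,l)[:2]:
            m=d["mask"]; P=W[m]; print(l,round(d["score"],2),np.round(np.array(d["box"])*[640,480,640,480]),m.sum(),np.nanmedian(P,0),np.nanpercentile(P,2,axis=0),np.nanpercentile(P,98,axis=0))
print(bot.get_state()["eef_rot"],bot.grip_depth)
E
```

```text
top [0.4079 0.2987 1.0193]
fixture 0.74 [352. 165. 470. 286.] 6997 [0.5496 0.1145 0.0805] [0.4436 0.0039 0.0316] [0.656  0.215  0.1854]
console 0.88 [267. 252. 345. 322.] 2870 [0.4223 0.3311 0.0417] [0.3666 0.2623 0.0358] [0.479  0.4002 0.0519]
left_key_top 0.47 [283. 297. 295. 303.] 40 [0.3916 0.3662 0.0496] [0.3854 0.36   0.0472] [0.3977 0.3725 0.0525]
middle_key_top 0.43 [304. 288. 313. 293.] 45 [0.4098 0.3248 0.0493] [0.4036 0.3166 0.0454] [0.416  0.3312 0.0527]
round_key_top 0.55 [386. 211. 461. 267.] 591 [0.4912 0.1237 0.0523] [0.4599 0.0154 0.0484] [0.5686 0.1635 0.063 ]
round_key_top 0.43 [322. 276. 336. 288.] 134 [0.43   0.2832 0.0515] [0.4177 0.2707 0.0429] [0.4426 0.2957 0.0548]
control_board 0.65 [384. 210. 463. 269.] 683 [0.4916 0.1155 0.0523] [0.4599 0.0158 0.0484] [0.5672 0.1633 0.0631]
flux_jar_mid 0.65 [198. 231. 224. 251.] 431 [0.5181 0.5406 0.0308] [0.498  0.5196 0.0093] [0.54   0.564  0.0343]
capacitor_mid 0.6 [270. 190. 279. 206.] 127 [0.6141 0.3935 0.0424] [0.6051 0.3829 0.0144] [0.6266 0.4053 0.0462]
potentiometer_mid 0.69 [383. 207. 461. 266.] 771 [0.4935 0.11
[... 671 characters left out ...]
 278. 342.] 179 [0.5734 0.437  0.0083] [ 0.5616  0.4185 -0.0014] [0.5859 0.446  0.0297]
round_key_top 0.48 [360. 273. 375. 284.] 132 [0.4276 0.2893 0.0477] [0.416  0.2725 0.0407] [0.4399 0.2974 0.0499]
control_board 0.8 [310. 209. 366. 241.] 642 [0.4999 0.1254 0.049 ] [0.4596 0.057  0.0465] [0.5971 0.1998 0.1072]
flux_jar_mid 0.61 [262. 370. 297. 406.] 987 [0.5161 0.5526 0.0275] [0.4956 0.5234 0.0022] [0.5395 0.5673 0.03  ]
capacitor_mid 0.84 [251. 295. 266. 323.] 351 [0.6134 0.4027 0.0261] [ 0.6037  0.356  -0.0019] [0.6326 0.4077 0.042 ]
potentiometer_mid 0.63 [263. 324. 275. 343.] 157 [0.5735 0.437  0.0085] [0.5626 0.4248 0.0016] [0.5856 0.445  0.0278]
[0.1691 0.9856 0.     0.    ] -0.0188
```

View pics/top1.png

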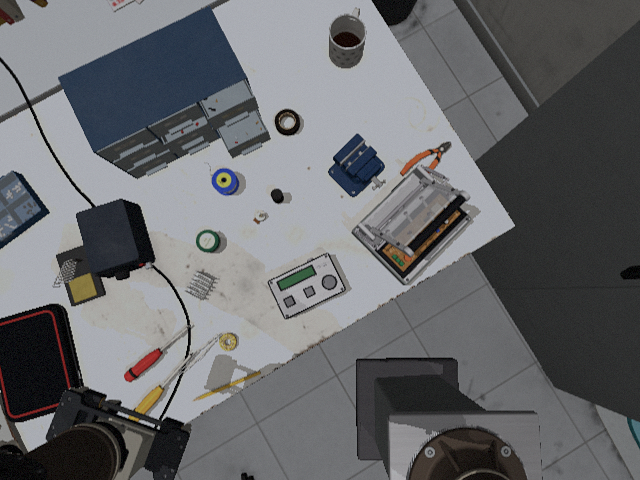

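View pics/side1.png

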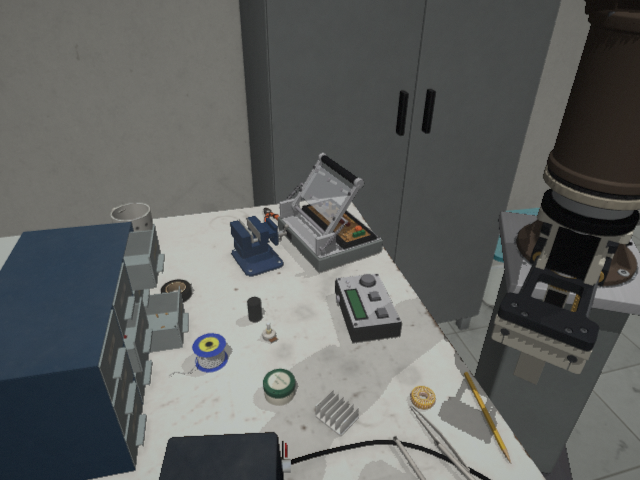

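Top view: console keys run from about (288,300) left, over (309,291) middle, to (329,282) round. The fixture is at about (410,225) with its frame raised, and the potentiometer is at about (261,217). The side view shows the black bar from (322,157) to (362,182), and the way to both is clear. Next I fit the yaws and centres.

```bash
python3 - <<'E'
from h import *
np.set_printoptions(precision=4,suppress=True)
for cam in("top","side"):
    c=get_image(cam); W=pts(c); 
    m=[d for d in models.masks_of(cam,"console")][0]["mask"]
    P=W[m]; P=P[np.abs(P[:,2]-np.nanmedian(P[:,2]))<.004]
    r=cv2.minAreaRect(P[:,:2].astype(np.float32)); print(cam,"console",r, "panel z",np.nanmedian(P[:,2]))
    m=models.masks_of(cam,"fixture")[0]["mask"]
    P=W[cv2.dilate(m.astype(np.uint8),np.ones((5,5)))>0]; P=P[np.isfinite(P[:,0])]
    Q=P[P[:,2]>.02]; print("fixture",cv2.minAreaRect(Q[:,:2].astype(np.float32)))
    I=c["img"].max(-1); k=(I<95)&(W[...,2]>.155)&(W[...,2]<.2)&(np.abs(W[...,0]-.53)<.12)&(np.abs(W[...,1]-.11)<.13)
    B=W[k]; print("bar",len(B),B.mean(0),B.min(0),B.max(0))
    L=cv2.fitLine(B[:,:2].astype(np.float32),cv2.DIST_HUBER,0,.01,.01).ravel();print(L)
    s=(B[:,:2]-L[2:])@L[:2]; print("ends",np.percentile(s,[1,99]), "mid",L[2:]+L[:2]*np.mean(np.percentile(s,[1,99])), "top z",np.percentile(B[:,2],[50,98]))
E
```

```text
top console ((0.42282870411872864, 0.3310025930404663), (0.08818379044532776, 0.14191575348377228), 25.888029098510742) panel z 0.04168256179346719
fixture ((0.5510692000389099, 0.10619106888771057), (0.165629044175148, 0.20617550611495972), 43.71816635131836)
bar 730 [0.5317 0.0899 0.1817] [0.4711 0.031  0.1556] [0.6012 0.1595 0.1882]
[ 0.6956 -0.7185  0.5249  0.0967]
ends [-0.0672  0.0837] mid [0.5306 0.0908] top z [0.1831 0.1868]
side console ((0.4215567409992218, 0.33319932222366333), (0.08673322945833206, 0.1434025764465332), 25.303550720214844) panel z 0.038575639692107644
fixture ((0.5867634415626526, 0.014200955629348755), (0.23220542073249817, 0.44987019896507263), 20.85202980041504)
bar 377 [0.5323 0.0934 0.1756] [0.4695 0.0318 0.1556] [0.6007 0.1599 0.1828]
[ 0.6982 -0.7159  0.5475  0.0788]
ends [-0.0979  0.0567] mid [0.5331 0.0936] top z [0.1776 0.1823]
```

```bash
cat >> h.py <<'E'
FY=np.radians(44); FO=np.array([.542,.0995]); CY=np.radians(25.6); CO=np.array([.4218,.332])
def rot(a): return np.array([[np.cos(a),-np.sin(a)],[np.sin(a),np.cos(a)]])
def fix(x,y,z): return [*(FO+rot(FY)@[x,y]),z]
def con(x,y,z): return [*(CO+rot(CY)@[x,y]),z]
def down(ydir):  # tool down, tool y along heading ydir (mod pi)
    o=[]
    for k in(0,1):
        p=(ydir+np.pi/2)/2+k*np.pi/2; o.append([float(np.cos(p)),float(np.sin(p)),0.,0.])
    return o
def go(pos,ydir):
    q0=np.array(bot.get_state()["joint_positions"]); c=[]
    for q in down(ydir):
        j=solver.solve_ik(pos,q)
        if j is not None: c.append((np.abs(np.array(j)-q0).max(),q,j))
    c.sort(key=lambda t:t[0]); print("ik",[(round(t[0],2),np.round(t[2],2)) for t in c]); bot.move_to(pos,c[0][1])
def bar(a): return .058-.128*np.cos(a), .068+.128*np.sin(a)
E
python3 - <<'E'
from h import *
bot.clamp()
p=list(bot.get_state()["position"]); p[2]=.30; bot.line_to(p,velocity=.2)
x,z=bar(.98); go(fix(x-.002,0,.27),FY+np.pi/2)
bot.line_to(fix(x-.002,0,z+.0085+.012))
s=bot.get_state(); print(s["t"],s["position"],s["force"],s["gripper_width"])
c=get_image("side"); save(c,"side2"); cv2.imwrite("pics/side2c.png",cv2.resize(c["img"][80:300,220:500,::-1],None,fx=2.5,fy=2.5))
E
```

```text
ik [(np.float64(0.77), array([-0.8 ,  0.29,  0.69,  1.76, -0.2 ,  1.16, -0.85])), (np.float64(2.23), array([-0.49,  0.26,  0.28,  1.74, -0.08,  1.16,  2.16]))]
6.1417 [0.53143873 0.0890149  0.19537593] [ 0.17616753 -0.25530932 -0.18760373] 0.0006329410088670894
```

View pics/side2c.png

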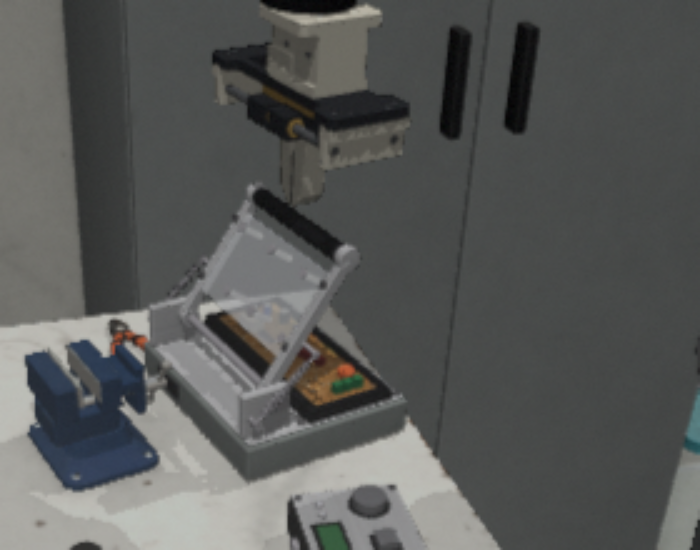

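The closed fingertips at crop (303,198) hang just above the middle of the bar, around (300,220). Now I push along the bar's arc.

```bash
python3 - <<'E'
from h import *
q0=bot.get_state()["force"]
for a in list(np.arange(.98,.1,-.1))+[.06]:
    x,z=bar(a); hit=bot.line_to(fix(x-.002,0,z+.0085-.001),velocity=.07,threshold=15)
    s=bot.get_state(); print(round(a,2),hit,np.round(s["position"],3),np.round(s["force"],1))
    if hit: break
bot.wait(.3); print(bot.get_state()["force"])
p=list(bot.get_state()["position"]); p[2]+=.08; bot.line_to(p,velocity=.2)
c=get_image("side"); print(bot.get_state()["t"]); cv2.imwrite("pics/side3c.png",cv2.resize(c["img"][80:300,220:500,::-1],None,fx=2.5,fy=2.5))
E
```

```text
0.98 True [0.531 0.087 0.181] [-2.6 -2.2  7.8]
[-2.89061458 -2.00824714  8.01308456]
7.375
```

View pics/side3c.png

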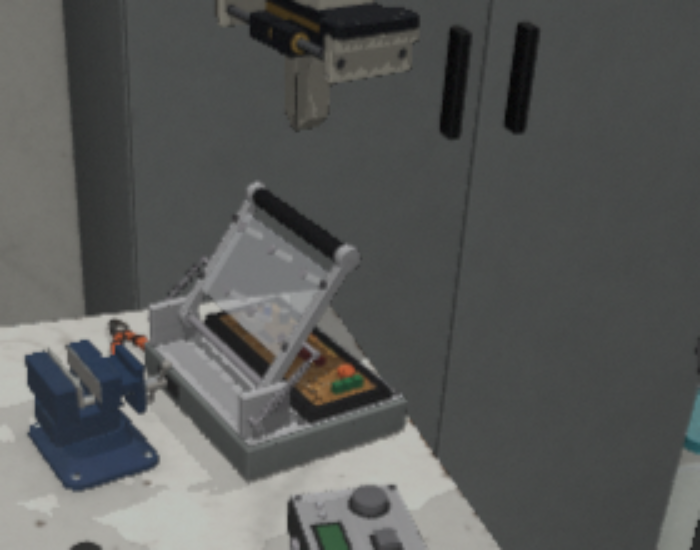

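The frame is still up: the impact spike tripped the threshold at first contact. I'll touch slowly and use a higher limit.

```bash
python3 - <<'E'
from h import *
x,z=bar(.98); bot.line_to(fix(x-.002,0,z+.0085+.006),velocity=.2)
print(bot.line_to(fix(x-.002,0,z+.0085-.001),velocity=.02,threshold=20))
for a in list(np.arange(.9,.1,-.08))+[.06]:
    x,z=bar(a); hit=bot.line_to(fix(x-.002,0,z+.0085-.001),velocity=.06,threshold=22)
    s=bot.get_state(); print(round(a,2),hit,np.round(s["position"],3),np.round(s["force"],1))
    if hit: break
bot.wait(.2); print(bot.get_state()["force"])
p=list(bot.get_state()["position"]); p[2]+=.08; bot.line_to(p,velocity=.2)
c=get_image("side"); print(bot.get_state()["t"]); cv2.imwrite("pics/side4c.png",cv2.resize(c["img"][80:300,220:500,::-1],None,fx=2.5,fy=2.5))
E
```

```text
False
0.9 False [0.525 0.082 0.176] [-3.1 -3.2  8.8]
0.82 False [0.519 0.077 0.169] [-4.9 -4.5  9.4]
0.74 False [0.514 0.072 0.162] [-2.5 -2.3  3.8]
0.66 False [0.51  0.069 0.154] [-0.7  0.5  1.2]
0.58 False [0.505 0.064 0.145] [ 0.1 -0.4 -0.1]
0.5 False [0.501 0.06  0.136] [-0.2  0.2 -0.2]
0.42 False [0.498 0.057 0.127] [-0.4 -0.2 -0.4]
0.34 False [0.495 0.054 0.118] [-0.6 -0.2  1.2]
0.26 False [0.493 0.052 0.108] [-0.  -0.5  0.3]
0.18 False [0.491 0.051 0.098] [ 0.2 -0.1 -0.1]
0.06 False [0.49  0.049 0.083] [-0.6  0.3 -0.5]
[-0.02469681  0.07245769  0.94927984]
12.7667
```

View pics/side4c.png

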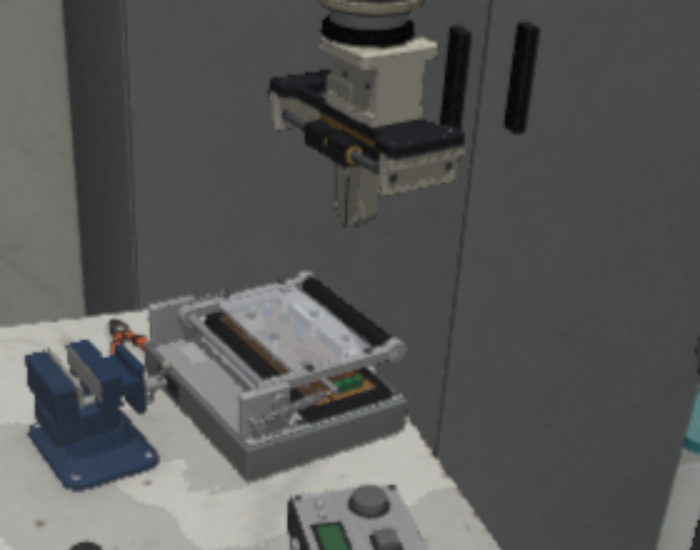

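The frame has swung down and the bar now lies over the front, crop (305,280) to (395,350). I check that it is level by depth, then move above the left key.

```bash
python3 - <<'E'
from h import *
c=get_image("side"); W=pts(c); I=c["img"].max(-1)
R=(W[...,:2]-FO)@rot(FY)
k=(I<95)&(R[...,0]<-.03)&(R[...,0]>-.1)&(np.abs(R[...,1])<.09)&(W[...,2]>.062)&(W[...,2]<.2)
print("bar fix-x",np.median(R[k],0),"z top",np.percentile(W[k][:,2],[50,98]),k.sum())
go(con(-.014,.046,.12),CY)
bot.line_to(con(-.014,.046,.053),velocity=.2)
s=bot.get_state(); print(s["t"],s["position"],s["force"])
c=get_image("side"); cv2.imwrite("pics/side5c.png",cv2.resize(c["img"][220:380,290:490,::-1],None,fx=3.5,fy=3.5))
E
```

```text
bar fix-x [-0.06611638  0.00888335] z top [0.0787545  0.19838848] 560
ik [(np.float64(0.48), array([-1.08,  0.41,  0.29,  1.94, -0.16,  0.81, -0.25])), (np.float64(2.85), array([-0.13,  0.65, -1.07,  1.86,  0.66,  1.04,  2.12]))]
14.575 [0.39014488 0.36650442 0.05336362] [ 0.05112583 -1.13714024 -0.12659171]
```

View pics/side5c.png

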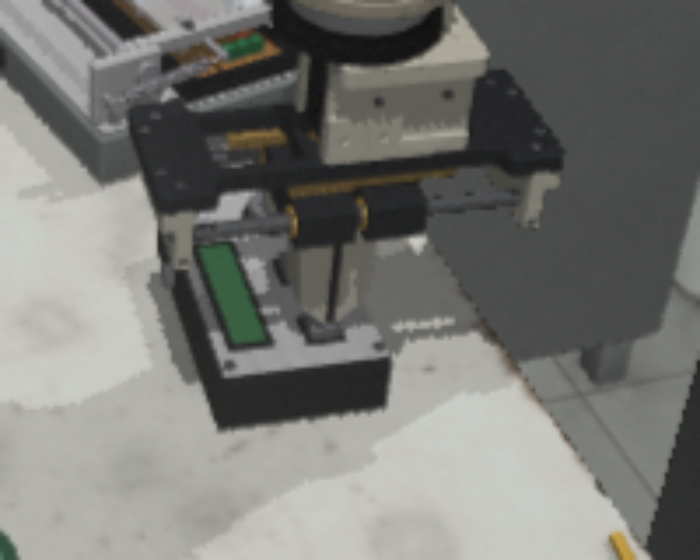

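The bar's median height is 79 mm, so the frame is shut. The fingertip, at crop (328,312), is right over the left key at (323,328). Now I tap.

```bash
python3 - <<'E'
from h import *
def press(y,zs,th):
    f0=np.array(bot.get_state()["force"])
    for z in zs:
        h=bot.line_to(con(-.014,y,z),velocity=.015,threshold=th); s=bot.get_state()
        print(z,h,np.round(s["position"],4),np.round(np.array(s["force"])-f0,1),round(s["t"],1))
        if h: break
press(.047,[.0475,.0455,.0435,.042,.0405],9)
bot.wait(.2); print(bot.get_state()["force"])
bot.line_to(con(-.014,.047,.085),velocity=.1)
E
```

```text
0.0475 False [0.389  0.3687 0.0477] [0.7 1.9 1.4] 15.2
0.0455 False [0.3889 0.3687 0.0456] [-0.1  2.8  2.5] 15.4
0.0435 False [0.389  0.3687 0.0435] [0.6 2.5 3.4] 15.7
0.042 False [0.389  0.3687 0.0427] [-1.4  2.1 12.3] 16.0
0.0405 False [0.3891 0.3687 0.0423] [-5.7 -2.9 28.4] 16.2
[-5.4778125  -2.28363508 29.31433316]
```

The key bottomed at 42.5 mm as expected. Next is the round key, with finer steps at the bottom.

```bash
python3 - <<'E'
from h import *
y=-.046
bot.line_to(con(-.014,y,.085),velocity=.15); bot.line_to(con(-.014,y,.055),velocity=.15); bot.wait(.2)
f0=bot.get_state()["force"][2]
for z in [.0495,.0465,.0445,.0437,.0432,.0428,.0424,.042]:
    bot.line_to(con(-.014,y,z),velocity=.012,threshold=12); s=bot.get_state(); f=s["force"][2]-f0
    print(z,np.round(s["position"],4),round(f,1),round(s["t"],1))
    if f>8: break
bot.wait(.2); print(bot.get_state()["force"])
bot.line_to(con(-.014,y,.10),velocity=.1); bot.line_to(con(-.10,y+.05,.20),velocity=.2)
print(bot.get_state()["t"])
c=get_image("side");W=pts(c)
for l in["console"]+["left_key_top","middle_key_top","round_key_top"]:
    for d in models.masks_of("side",l)[:2]: print(l,round(d["score"],2),np.nanmedian(W[d["mask"]],0))
for n,yy in(("L",.046),("M",0),("R",-.046)):
    R=(W[...,:2]-CO)@rot(CY); k=(np.hypot(R[...,0]+.014,R[...,1]-yy)<.006)&(W[...,2]<.06)
    print(n,k.sum(),np.median(W[k][:,2]))
cv2.imwrite("pics/side6c.png",cv2.resize(c["img"][130:350,200:480,::-1],None,fx=2.7,fy=2.7))
E
```

```text
0.0495 [0.429  0.2844 0.0494] -0.6 18.9
0.0465 [0.429  0.2844 0.0464] 0.2 19.3
0.0445 [0.429  0.2844 0.0444] 0.2 19.6
0.0437 [0.4291 0.2845 0.0438] 4.1 19.9
0.0432 [0.4291 0.2845 0.0437] 11.8 20.1
[-3.63022723 -2.46803333 11.16631251]
21.925
console 0.66 [0.417657   0.3581161  0.03809139]
left_key_top 0.49 [0.3884882  0.36974726 0.04570188]
left_key_top 0.17 [0.47238543 0.13686289 0.05118846]
middle_key_top 0.67 [0.3886491  0.36973574 0.04570661]
middle_key_top 0.48 [0.40863544 0.32921102 0.0456914 ]
L 26 0.046211671902555485
M 25 0.04619237935724796
R 20 0.042278890566808225
```

View pics/side6c.png

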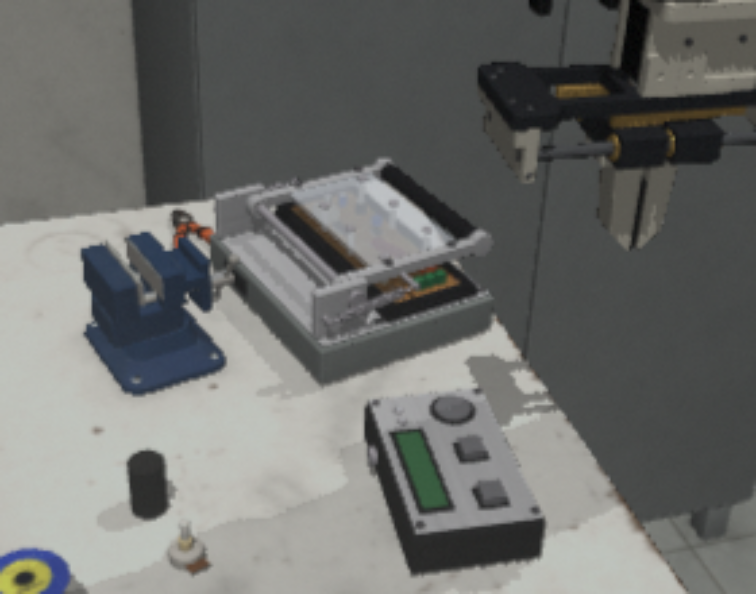

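The frame is shut and level, both square keys are up (46.2 mm, same as each other), and the round key is down (about 43.5 mm after correcting for the camera's offset). The arm is clear.

```bash
python3 -c "
from h import *
print(job.job_done())"
```

```text
the job is handed in; nothing more can be done
None
```

I shut the pressure plate, tapped the left key (it sprang back up), then pressed the round switch fully down, where it stayed, and handed the job in at about 22 s; two pushes were firmer than intended: the left key's peaked near 28 N, and a first try at the bar stopped early at about 8 N.

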